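# Hold a mould insert home in the corner of a fixture

## Task

Set the aluminium mould insert down gently, without dropping it, on the plate of the steel fixture, pocket up, with its plain long side towards the fence, its low step away from the fence and one end towards the stop block. Then seat it: push it with the fingertips so that it lies flat on the plate, square and tight against the fence, with its end touching the stop, and finish while still holding it there with one steady diagonal push, down onto the plate and back against the fence at once (about a kilogram's worth each way), so that I can fit the clamp. Do not let go at the end, and leave the other tools on the bench where they are.

Things in the scene. Friction and masses are not known exactly. Their poses are not given: they have to be found in the camera images.
- insert: Loose aluminium block, 0.3 kg, L-shaped from the end. Footprint 50 (x) by 100 mm (y); origin at the centre of its underside, z up. Body 36 mm wide (x -11 to +25 mm), 28 high, upright sides, pocket 20 x 64 x 7 deep in its top. Along its -x side a step 14 mm wide, 8 high. Starts flat on the bench left or right of the fixture, pocket up, +x away from the robot, turned up to 0.6 rad either way.
- insert_grip (a point): point on the insert: middle of the body's top face, 28 mm above the underside, 7 mm along x from the origin. The body can be gripped across its 36 mm width (along x), above the step.
- insert_step (a point): point on the insert: middle of the inner corner of its step, where the step's top (8 mm high) meets the body's upright -x side (x = -11 mm). Fingertips set here can push down on the step and along +x on the body's side at once.
- insert_back (a point): point on the insert: middle of the lower edge of its plain upright +x side, the side for the fence (25 mm along x from the insert's origin)
- insert_end (a point): point on the insert: middle of the lower edge of its +y end, the end that goes to the stop (50 mm along y from the insert's origin)
- fixture: Base plate of the steel fixture, fixed on the bench: 150 mm (own x) by 240 mm (own y), 16 mm thick; origin at the centre of its underside, so its working surface is at z = 16 mm. +x points away from the robot, turned up to 0.25 rad either way. Fence and stop block are screwed onto it. Its ground, lightly oiled top lets metal slide easily.
- fence: Fence of the fixture, fixed: steel bar 16 mm thick (x), 240 mm long (y) and 36 mm high, along the far (+x) edge of the plate, axes parallel to the plate's; origin at the centre of its underside (on the plate). Its working face looks to -x, 8 mm from its origin (59 mm from the plate's origin).
- stop: Stop block, fixed to the plate near its left (+y) end, axes parallel to the plate's. Steel bar 80 mm (x) by 28 mm (y), 22 mm high, its +x end against the fence; origin at the centre of its underside (on the plate). The insert's end goes against its -y face, 14 mm from its origin. It stands at a different place along the fence each time.
- burr_jar: bystander: round jar of grinding burrs, green foot, clear cover, 52 mm diameter, 60 mm high, origin at the centre of its underside; it stands on the other side of the fixture from the insert
- mallet: bystander: nylon-faced mallet lying beyond the fixture, about 240 mm long, wooden handle along own x, head 29 mm thick at +x, 80 mm wide; origin under the middle
- hex_key: bystander: T-handle hex key lying to the far left, black handle 90 mm (y), shank 115 mm towards +x, 16 mm high; origin under the handle
- strap_clamp: bystander: slotted steel strap clamp 85 x 30 x 10 mm with a round nut, 26 mm high in all, lying to the far right; origin at the centre of its underside
Things that resemble listed ones, but are neither listed nor needed, are in the scene too. Of the things that look like the insert, take the one that is farthest to the robot's right at the start.

How it is judged (in metres and radians):
On the way:
1. the insert is set down flat on the fixture's plate, in front of the fence, pocket up (angle between insert's own z axis and vertical below 0.03 rad and z of insert in the frame of fixture between 0.0135 and 0.0185 m and contact force between insert and fixture above 1 N and x of insert in the frame of fixture between -0.06 and 0.04 m and y of insert in the frame of fixture between -0.12 and 0.06 m), for 0.2 s.
At the end, for the whole second after the job is handed in: Insert flat on the plate, pocket up (0.03 rad); plain side within 2 mm of the fence, parallel within 0.02 rad; end within 2.5 mm of the stop; fingers still pushing (5 N): over 4 N against the fence and over 8 N on the plate, weight (2.4 to 3.7 N) included; still, for the last second (angle between insert's own z axis and vertical below 0.03 rad and z of insert in the frame of fixture between 0.0135 and 0.0185 m and x of insert_back in the frame of fence between -0.01 and -0.005 m and angle between the y axis of insert and the y axis of fence, either way round below 0.02 rad and y of insert_end in the frame of stop between -0.0165 and -0.012 m and contact force between insert and fence above 4 N and contact force between insert and fixture above 8 N and contact force between the fingers and insert above 5 N and linear speed of insert below 0.02 m/s); the arm keeps its last pose, push and grip.
It fails at once if the insert is dropped (falls freely) (contact force between insert and anything else below 0.05 N and linear speed of insert above 0.4 m/s).
It fails at once if the burr jar is pushed away from its place (more than 30 mm) (distance of burr_jar from where it was at the start of the episode above 0.03 m).
It fails at once if the mallet is pushed away from its place (more than 30 mm) (distance of mallet from where it was at the start of the episode above 0.03 m).
It fails at once if the hex key is pushed away from its place (more than 30 mm) (distance of hex_key from where it was at the start of the episode above 0.03 m).
It fails at once if the strap clamp is pushed away from its place (more than 30 mm) (distance of strap_clamp from where it was at the start of the episode above 0.03 m).
It also fails if it takes over 51 s, if anything falls off the work surface, if the arm or the gripper's body presses on something with over 40 N, if the wrist force passes 120 N, or if a joint passes its speed limit or range.

## Robot

A 6-joint arm with a two-finger parallel gripper is mounted at the origin on the work surface. World frame = base frame: x ahead of the robot, y to its left, z up, the work surface at z = 0. Lengths are in mm, angles in degrees, forces in N, time in s.
With the tool pointing down it reaches from about 350 to 850 mm from the base axis. Payload 8.1 kg.
Tool frame: the origin (TCP) lies on the centre line of the jaws, within the pads' length; the fingertips stand 19 mm ahead of it and the grasp point (between the pads) is the TCP; z points along the fingers, y is the line along which they close (so a half turn about z gives the same grasp; the last joint's range is limited). The gripper opens to 85 mm and grips with 20 to 120 N. Pads are 22 mm wide; open, the fingers measure 114 mm over their backs; the gripper's body (76 mm by 85 mm) begins 54 mm behind the grasp point. The pads swing forward as they close: fully open they stand 13 mm farther back than shut.
Start: joints at [59.278, 7.471, 85.268, -0, 87.261, -4.893], TCP at [261.392, 540.074, 250.292] pointing down, gripper open.
Joint ranges: [-169.43, 169.43], [-51.17, 129.36], [1.28, 143.12], [-76.62, 256.62], [0, 156.53], [-152.29, 152.29]. Speed limits (degrees/s): [136.94, 136.94, 159.86, 180, 180, 180].

## Interface

Orientations are given as [roll, pitch, yaw] about the fixed x, y, z axes, in that order (R = Rz(yaw) Ry(pitch) Rx(roll)).
In Python, from bench import r gives the robot as it stands. The module is installed in compiled form; this text tells all that it offers.
- The arm moves only by the tool servo_tool, never from a script. Its arguments are lists of equal length, an entry for each row: "fingers": the finger opening in m, from 0 to 0.0854; "linear": the shift along the tool's x, y, z in m, a list of three; "rotation": the turn, a rotation vector about the tool's x, y, z in degrees, a list of three. A call has 1 to 10 rows; each row is the pose to reach, as a shift and turn from the pose commanded when the call began, along the tool's axes at that moment; what a row does not reach only later rows make up. A row lasts 1/10 s, in which the tool goes at most 50 mm and 8.59 degrees, less where a joint would pass 70% of its speed; a pose out of reach is approached as far as the arm can. A call with a gripper value outside its range is refused whole. The fingers move at their own pace and stop on an object; "force" is the grip in N (left out, the last holds). Time passes only in rows, so rows that repeat a pose let the fingers close. It gives the time, the measured TCP pose, the force, the opening and the grip force at its end, in the units of the state.
- r.sense(): the state, without advancing time (a new reading comes with each control period).
- r.snapshot(name): name is "scene" or "top" or "wrist"; returns a dict with "frame" (400x640x3 uint8, red, green, blue), "fx", "fy", "cx", "cy" (pixels), "camera_from_world" (4x4, takes a point from world to camera coordinates). Camera axes: x right, y up, looking along -z (the intrinsics and any distortion apply to the point x, -y, -z); pixel columns grow to the right and rows downward; lengths in mm; the calibration is good to about 2 mm. The wrist camera is an equidistant fisheye: a pixel r from the principal point sees the ray r / f radians off the axis. A picture is of the moment at which its call begins. There is no depth.
- r.hand_in(): hands the job in; it is judged then, once.
The state is a dict: "time": time; "joint_pos": joint angles; "qd": joint speeds; "joint_efforts": joint torques, N m; "tool_pos": TCP position; "tcp_rot": TCP orientation; "ft_force": force on the tool from outside, world axes, zero at the start; "wrist_torque": the same for the moment, N m; "finger_gap": finger opening in mm; "grip_force": force on a finger pad.
Only numpy, scipy, OpenCV 4.12 (cv2) and the standard library are available. Lean on these libraries where they do the work, as an engineer would, in place of code of your own. Each camera call takes 0.05 s, during which the arm holds its last target. There are 200 camera calls.

## Working session

There is one attempt and no reset: what is moved stays moved. The work goes in short steps, Python scripts to look and compute and a tool call to move; the robot and the scene stay as the last step left them, time stands still between calls to the robot, and variables do not carry over. Pictures are saved under pics/ and viewed, at most 10 in all, crops included, and the job is handed in when it is done.

Besides the shell and the picture viewer there is one more tool, called after ">>>" as name(argument=value, ...), one argument or row to a line, values as JSON. servo_tool: Moves the arm, as the interface text tells. Its arguments: {"type":"object","properties":{"fingers":{"type":"array","items":{"type":"number"}},"linear":{"type":"array","items":{"type":"array","items":{"type":"number"}}},"rotation":{"type":"array","items":{"type":"array","items":{"type":"number"}}},"force":{"type":"number"}},"required":["fingers","linear","rotation"]}

```bash
mkdir -p pics; cat > h.py <<'E'
import numpy as np, cv2
from bench import r
def snap(n,fn):
    s=r.snapshot(n); cv2.imwrite('pics/'+fn+'.png',s['frame'][:,:,::-1]); np.save('pics/'+fn+'.npy',{k:s[k] for k in s},allow_pickle=True); return s
def load(fn): return np.load('pics/'+fn+'.npy',allow_pickle=True).item()
def px2w(s,u,v,z):
    M=np.array(s['camera_from_world']);R=M[:3,:3];c=-R.T@M[:3,3]
    d=R.T@np.array([(u-s['cx'])/s['fx'],-(v-s['cy'])/s['fy'],-1.])
    return c+d*(z-c[2])/d[2]
def w2px(s,p):
    M=np.array(s['camera_from_world']);q=M[:3,:3]@np.array(p,float)+M[:3,3]
    return s['cx']+s['fx']*q[0]/-q[2], s['cy']-s['fy']*q[1]/-q[2]
E
python3 - <<'E'
from h import *
s=snap('top','top1');snap('scene','scene1')
print({k:s[k] for k in s if k!='frame'});print(r.sense())
E
```

```text
{'fx': 385.1354718265211, 'fy': 385.1354718265211, 'cx': 317.9874919203495, 'cy': 201.31346058765396, 'camera_from_world': array([[ 1.68374238e-02, -9.99788696e-01, -1.17925419e-02,
         5.63601695e+01],
       [ 9.89063282e-01,  1.49260579e-02,  1.46734580e-01,
        -6.05140125e+02],
       [-1.46527559e-01, -1.41342025e-02,  9.89105606e-01,
        -9.10598528e+02],
       [ 0.00000000e+00,  0.00000000e+00,  0.00000000e+00,
         1.00000000e+00]])}
{'time': 0.1, 'joint_pos': array([ 5.92787616e+01,  7.51228698e+00,  8.53234010e+01,  1.73117782e-03,
        8.72623715e+01, -4.89261599e+00]), 'qd': array([-0.00635109, -0.02862874, -0.18831106,  0.01042273,  0.01929294,
        0.04352832]), 'joint_efforts': array([ 1.70124280e-03, -5.70949244e+01, -5.01946127e+01, -1.21061312e-04,
        8.14909843e-03,  1.02240989e-05]), 'tool_pos': array([261.13373262, 539.67146522, 249.33014953]), 'tcp_rot': array([-1.79902445e+02, -1.00861039e-02,  1.54171285e+02]), 'ft_force': array([-0.07457631,  0.00768881, -0.60980284]), 'wrist_torque': array([ 0.00138561,  0.02832416, -0.01961621]), 'grip_force': 0.0, 'finger_gap': 85.6045440139694}
```

View pics/top1.png

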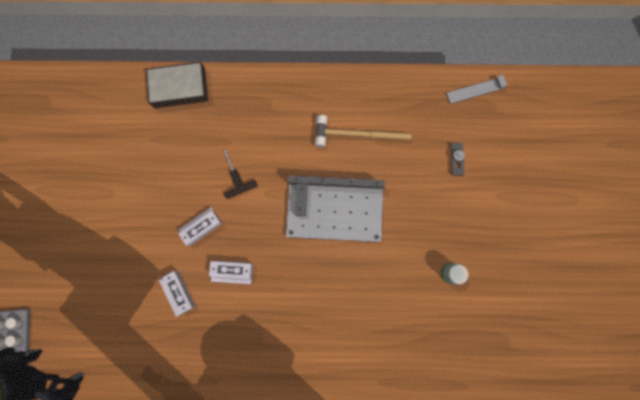

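View pics/scene1.png

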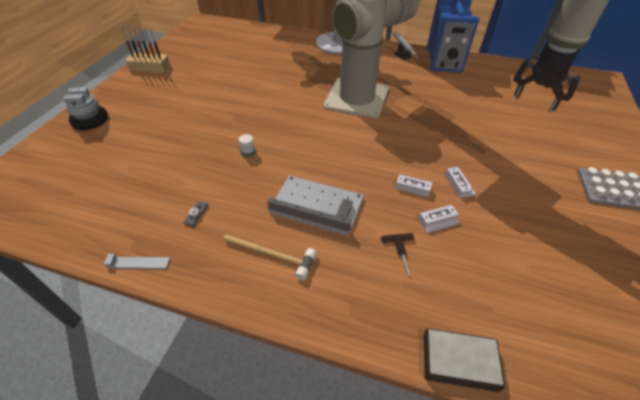

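Three things look like the insert in the top view, at (199,227), (231,272) and (176,293). Columns grow towards the robot's right, so the one at (231,272) is the one meant. I'll confirm it in a crop.

```bash
python3 - <<'E'
from h import *
s=load('top1')
c=s['frame'][170:330,150:400,::-1]
cv2.imwrite('pics/c1.png',cv2.resize(c,None,fx=3.2,fy=3.2,interpolation=cv2.INTER_CUBIC))
for n,u,v,z in [('A',199,227,28),('B',231,272,28),('C',176,293,28),('fix',335,210,16),('jar',456,274,50)]: print(n,px2w(s,u,v,z).round(0))
E
```

```text
A [537. 364.  28.]
B [427. 278.  28.]
C [374. 410.  28.]
fix [587.  23.  16.]
jar [ 433. -267.   50.]
```

View pics/c1.png

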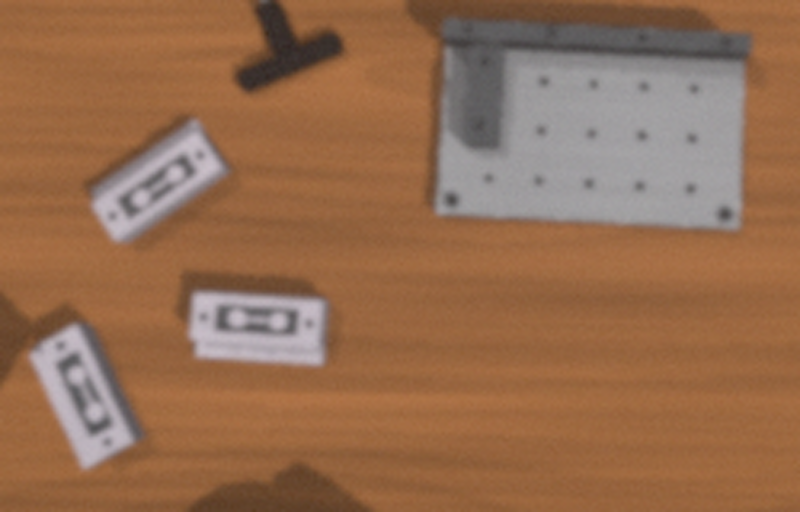

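(231,272) is the rightmost of the three. The crop shows its step on the robot's side, its pocket up and its long side almost along y, which fits the insert. I'm moving above it.

>>> servo_tool(
  fingers=[0.085, 0.085, 0.085, 0.085, 0.085, 0.085, 0.085, 0.085, 0.085, 0.085],
  linear=[
    [-0.263, -0.164, 0],
    [-0.263, -0.164, 0],
    [-0.263, -0.164, 0],
    [-0.263, -0.164, 0],
    [-0.263, -0.164, 0],
    [-0.263, -0.164, 0],
    [-0.263, -0.164, 0],
    [-0.263, -0.164, 0],
    [-0.263, -0.164, 0],
    [-0.263, -0.164, 0],
  ],
  rotation=[
    [0, 0, 64],
    [0, 0, 64],
    [0, 0, 64],
    [0, 0, 64],
    [0, 0, 64],
    [0, 0, 64],
    [0, 0, 64],
    [0, 0, 64],
    [0, 0, 64],
    [0, 0, 64],
  ],
  force=40,
)

```text
time: 1.1
tool_pos: [426.4, 277.9, 250.0]
tcp_rot: [-180.0, 0.0, 90.3]
ft_force: [-0.7, -0.5, 0.2]
finger_gap: 85.0
grip_force: 0.0
```

```bash
python3 - <<'E'
from h import *
s=snap('wrist','w1')
print({k:s[k] for k in s if k!='frame'}); print(r.sense())
t=load('top1')
f=lambda u,v,z:px2w(t,150+u/3.2,170+v/3.2,z)
for a,b,z in [((193,292),(328,298),28),((443,20),(750,38),52)]:
    A,B=f(*a,z),f(*b,z);d=A-B;print(A,B,np.degrees(np.arctan2(-d[0],d[1])))
E
```

```text
{'fx': 309.70691628693146, 'fy': 309.70691628693146, 'cx': 316.2392055908057, 'cy': 202.95796001033074, 'camera_from_world': array([[ 9.99990132e-01,  4.40787207e-03, -5.53401958e-04,
        -4.27339891e+02],
       [-4.39258016e-03,  9.62439392e-01, -2.71461087e-01,
        -2.29759448e+02],
       [-6.63949898e-04,  2.71460839e-01,  9.62449257e-01,
        -4.53977885e+02],
       [ 0.00000000e+00,  0.00000000e+00,  0.00000000e+00,
         1.00000000e+00]])}
{'time': 1.15, 'joint_pos': array([ 2.73425048e+01, -6.69804031e+00,  9.95287719e+01,  2.65199228e-03,
        8.72001304e+01,  2.70149126e+01]), 'qd': array([ 0.35856202, -0.02760828, -0.07464936, -0.00494672,  0.0523291 ,
        0.32377507]), 'joint_efforts': array([-4.31325026e-01, -4.39465570e+01, -5.00454497e+01, -3.01182666e-02,
        4.05058789e-03,  4.54969530e-02]), 'tool_pos': array([426.33998709, 278.10885752, 250.02604437]), 'tcp_rot': array([-1.79971302e+02,  1.16584695e-02,  9.03274648e+01]), 'ft_force': array([-0.64837185, -0.24461818, -0.31189673]), 'wrist_torque': array([ 0.0271294 , -0.01575527, -0.01247055]), 'grip_force': 0.0, 'finger_gap': 84.90580999825923}
[452.60081438 330.40664815  28.        ] [449.79552113 225.5265482   28.        ] -1.5321605219722925
[665.06907381 140.5246303   52.        ] [654.25520424 -97.64281247  52.        ] -2.599699734148154
```

View pics/w1.png

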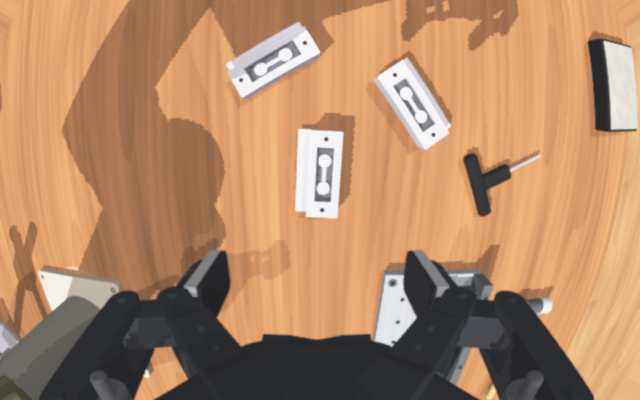

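The wrist view shows the target insert in the centre, with its top face spanning about (307,129) to (343,218) and its step on the left, towards the robot. I'll rectify that patch to measure it.

```bash
cat >> h.py <<'E'
def wproj(s,P):
    M=np.array(s['camera_from_world']);q=P@M[:3,:3].T+M[:3,3]
    x,y,z=q[...,0],-q[...,1],-q[...,2]
    rr=np.hypot(x,y);th=np.arctan2(rr,z);k=s['fx']*th/np.maximum(rr,1e-9)
    return s['cx']+k*x, s['cy']+k*y
def ortho(s,x0,x1,y0,y1,z,k=4):
    # rows: x descending, cols: y descending
    X,Y=np.meshgrid(np.arange(x1,x0,-1/k),np.arange(y1,y0,-1/k),indexing='ij')
    u,v=wproj(s,np.stack([X,Y,0*X+z],-1))
    return cv2.remap(s['frame'][:,:,::-1].copy(),u.astype(np.float32),v.astype(np.float32),cv2.INTER_LINEAR)
E
python3 - <<'E'
from h import *
s=load('w1')
o=ortho(s,380,480,210,340,28); cv2.imwrite('pics/o1.png',o)
g=cv2.cvtColor(o,cv2.COLOR_BGR2HSV)
m=((g[...,1]<60)&(g[...,2]>120)).astype(np.uint8)
c=max(cv2.findContours(m,0,2)[0],key=cv2.contourArea)
b=cv2.boxPoints(cv2.minAreaRect(c)); print([(480-q[1]/4,340-q[0]/4) for q in b],cv2.minAreaRect(c))
E
```

```text
[(np.float32(405.21976), np.float32(335.29178)), (np.float32(456.22534), np.float32(332.82376)), (np.float32(451.24048), np.float32(229.80287)), (np.float32(400.23486), np.float32(232.27089))] ((229.81068420410156, 207.07955932617188), (412.5657043457031, 204.2610321044922), 2.7702157497406006)
```

View pics/o1.png

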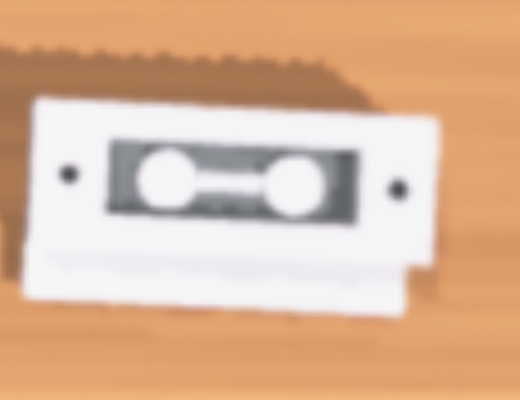

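Body top centre is about (434.6, 281.6), yaw −2.7°. I'm descending to the grasp.

>>> servo_tool(
  fingers=[0.07, 0.07, 0.07, 0.07, 0.07, 0.07, 0.07, 0.07, 0.07, 0.07],
  linear=[
    [0.0035, 0.008, 0.035],
    [0.0035, 0.008, 0.07],
    [0.0035, 0.008, 0.105],
    [0.0035, 0.008, 0.14],
    [0.0035, 0.008, 0.165],
    [0.0035, 0.008, 0.185],
    [0.0035, 0.008, 0.2],
    [0.0035, 0.008, 0.21],
    [0.0035, 0.008, 0.218],
    [0.0035, 0.008, 0.218],
  ],
  rotation=[
    [0, 0, 3],
    [0, 0, 3],
    [0, 0, 3],
    [0, 0, 3],
    [0, 0, 3],
    [0, 0, 3],
    [0, 0, 3],
    [0, 0, 3],
    [0, 0, 3],
    [0, 0, 3],
  ],
)

```text
time: 2.15
tool_pos: [434.3, 281.3, 31.7]
tcp_rot: [-180.0, 0.0, 87.2]
ft_force: [0.8, -0.5, 0.2]
finger_gap: 69.6
grip_force: 0.0
```

>>> servo_tool(
  fingers=[0.05, 0.03, 0.03, 0.03, 0.03, 0.03, 0.03, 0.03],
  linear=[
    [0, 0, 0],
    [0, 0, 0],
    [0, 0, 0],
    [0, 0, 0],
    [0, 0, 0],
    [0, 0, 0],
    [0, 0, 0],
    [0, 0, 0],
  ],
  rotation=[
    [0, 0, 0],
    [0, 0, 0],
    [0, 0, 0],
    [0, 0, 0],
    [0, 0, 0],
    [0, 0, 0],
    [0, 0, 0],
    [0, 0, 0],
  ],
  force=50,
)

```text
time: 2.95
tool_pos: [435.6, 281.9, 33.5]
tcp_rot: [179.9, -0.1, 87.2]
ft_force: [-0.1, -0.7, 6.8]
finger_gap: 34.9
grip_force: 52.0
```

Gripped, with the gap at 34.9 mm. I'm lifting it and carrying it above the fixture.

>>> servo_tool(
  fingers=[0.03, 0.03, 0.03, 0.03, 0.03, 0.03, 0.03, 0.03, 0.03, 0.03],
  linear=[
    [0, 0, -0.003],
    [0, 0, -0.01],
    [0, 0, -0.025],
    [0, 0, -0.045],
    [0, 0, -0.07],
    [0, 0, -0.095],
    [0, 0, -0.115],
    [0, 0, -0.13],
    [0, 0, -0.14],
    [0, 0, -0.14],
  ],
  rotation=[
    [0, 0, 0],
    [0, 0, 0],
    [0, 0, 0],
    [0, 0, 0],
    [0, 0, 0],
    [0, 0, 0],
    [0, 0, 0],
    [0, 0, 0],
    [0, 0, 0],
    [0, 0, 0],
  ],
)

```text
time: 3.95
tool_pos: [435.4, 281.8, 174.0]
tcp_rot: [179.9, -0.1, 87.2]
ft_force: [0.9, 0.6, -3.5]
finger_gap: 35.1
grip_force: 50.9
```

>>> servo_tool(
  fingers=[0.03, 0.03, 0.03, 0.03, 0.03, 0.03, 0.03, 0.03, 0.03, 0.03],
  linear=[
    [-0.008, 0.005, 0],
    [-0.026, 0.017, 0],
    [-0.054, 0.035, 0],
    [-0.086, 0.057, 0],
    [-0.12, 0.079, 0],
    [-0.155, 0.102, 0],
    [-0.19, 0.125, 0],
    [-0.222, 0.146, 0],
    [-0.245, 0.162, 0],
    [-0.259, 0.171, 0],
  ],
  rotation=[
    [0, 0, 0],
    [0, 0, 0],
    [0, 0, 0],
    [0, 0, 0],
    [0, 0, 0],
    [0, 0, 0],
    [0, 0, 0],
    [0, 0, 0],
    [0, 0, 0],
    [0, 0, 0],
  ],
)

```text
time: 4.95
tool_pos: [592.6, 11.5, 170.4]
tcp_rot: [-179.8, 0.0, 87.0]
ft_force: [0.3, 0.4, -3.8]
finger_gap: 34.4
grip_force: 50.9
```

```bash
python3 - <<'E'
from h import *
print(r.sense()['tool_pos'])
s=snap('wrist','w2')
c=s['camera_from_world'];print(c[:3,:3],-c[:3,:3].T@c[:3,3])
E
```

```text
[592.59715073  11.45350693 170.43104599]
[[ 0.99861603 -0.05252602 -0.00265262]
 [ 0.04982889  0.96106456 -0.27179403]
 [ 0.01682559  0.2712857   0.96235179]] [596.37550728  79.72889379 294.74739989]
```

View pics/w2.png

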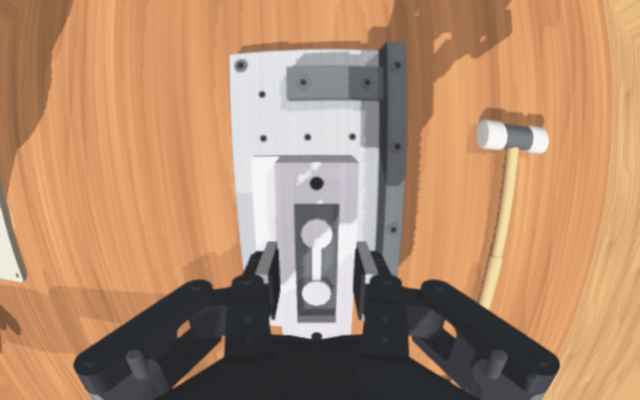

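The insert is held square and the fixture is fully visible: stop top at about (287–380, 67–100), fence at columns 380–405. I'll fit the edges numerically.

```bash
python3 - <<'E'
from h import *
s=load('w2')
o=ortho(s,480,700,-10,180,16,2); g=cv2.cvtColor(o,cv2.COLOR_BGR2GRAY)
o2=ortho(s,480,700,-10,180,38,2)
cv2.imwrite('pics/o2.png',cv2.resize(np.hstack([o,o2]),(760,440)))
# fence foot: going in +x (up) from plate, first dark
pts=[]
for j in range(0,380):
    y=180-j/2
    if not(35<y<80): continue
    col=g[:,j].astype(int)
    i=440-1-int((600-480)*2)
    col=cv2.GaussianBlur(col.astype(np.float32)[:,None],(1,5),0)[:,0]
    seg=col[int((700-665)*2):int((700-625)*2)]; k=np.argmax(np.diff(seg)); pts.append((y,665-k/2))
pts=np.array(pts); med=np.polyfit(*pts.T,1); r_=pts[:,1]-np.polyval(med,pts[:,0]); p=pts[abs(r_)<2]; print(np.polyfit(*p.T,1),np.degrees(np.arctan(-np.polyfit(*p.T,1)[0])),len(p),pts[::10])
E
```

```text
[3.61423221e-02 6.49444288e+02] -2.069901550046687 89 [[ 79.5 652.5]
 [ 74.5 652. ]
 [ 69.5 652. ]
 [ 64.5 652. ]
 [ 59.5 651.5]
 [ 54.5 651.5]
 [ 49.5 651. ]
 [ 44.5 651. ]
 [ 39.5 651. ]]
```

View pics/o2.png

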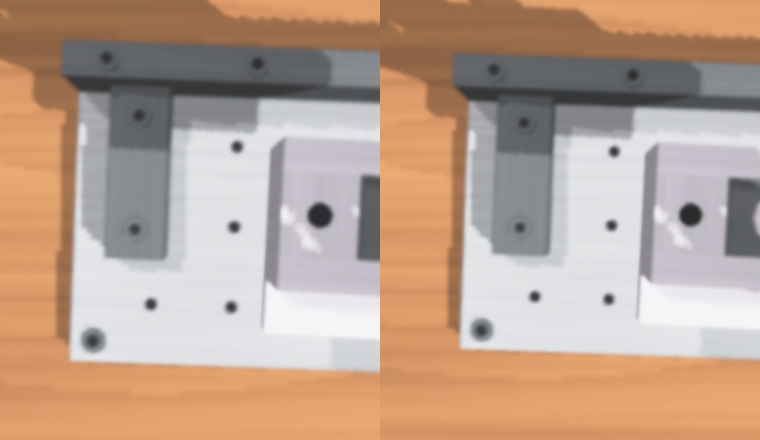

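Fixture yaw is about −2.1°, and the fence/stop corner is at about (653, 94). I'm lowering the insert 6 mm short of the stop and 32 mm off the fence.

>>> servo_tool(
  fingers=[0.03, 0.03, 0.03, 0.03, 0.03, 0.03, 0.03, 0.03, 0.03, 0.03],
  linear=[
    [0.009, 0.002, 0.01],
    [0.02, 0.005, 0.03],
    [0.0285, 0.007, 0.05],
    [0.0285, 0.007, 0.07],
    [0.0285, 0.007, 0.085],
    [0.0285, 0.007, 0.097],
    [0.0285, 0.007, 0.105],
    [0.0285, 0.007, 0.11],
    [0.0285, 0.007, 0.11],
    [0.0285, 0.007, 0.11],
  ],
  rotation=[
    [0, 0, -0.9],
    [0, 0, -0.9],
    [0, 0, -0.9],
    [0, 0, -0.9],
    [0, 0, -0.9],
    [0, 0, -0.9],
    [0, 0, -0.9],
    [0, 0, -0.9],
    [0, 0, -0.9],
    [0, 0, -0.9],
  ],
)

```text
time: 6.0
tool_pos: [601.6, 42.3, 63.1]
tcp_rot: [179.9, -0.0, 88.1]
ft_force: [-0.2, -0.2, -3.5]
finger_gap: 34.6
grip_force: 50.9
```

```bash
python3 - <<'E'
from h import *
s=snap('wrist','w3')
cv2.imwrite('pics/w3c.png',s['frame'][:,:,::-1])
q=r.sense();print(q['tool_pos'],q['tcp_rot'],q['ft_force'])
E
```

```text
[601.79202899  42.25594871  63.27583567] [ 1.79910070e+02 -3.35028588e-03  8.80552240e+01] [-0.01834441 -0.38134993 -4.14822485]
```

View pics/w3c.png

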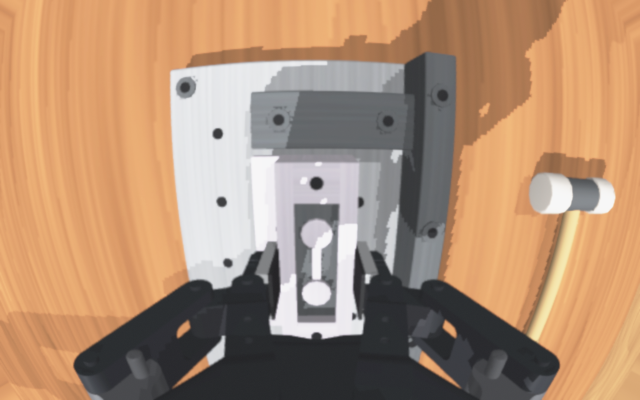

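The insert's end is just clear of the stop (rows 150–155) and the fence-side finger is free. I'm lowering the last 14 mm.

>>> servo_tool(
  fingers=[0.03, 0.03, 0.03, 0.03, 0.03, 0.03, 0.03, 0.03],
  linear=[
    [0, 0, 0.004],
    [0, 0, 0.008],
    [0, 0, 0.01],
    [0, 0, 0.0115],
    [0, 0, 0.0125],
    [0, 0, 0.0135],
    [0, 0, 0.0145],
    [0, 0, 0.0145],
  ],
  rotation=[
    [0, 0, 0],
    [0, 0, 0],
    [0, 0, 0],
    [0, 0, 0],
    [0, 0, 0],
    [0, 0, 0],
    [0, 0, 0],
    [0, 0, 0],
  ],
)

```text
time: 6.85
tool_pos: [602.3, 42.4, 49.5]
tcp_rot: [179.9, -0.0, 88.1]
ft_force: [-1.0, 0.0, 5.2]
finger_gap: 34.5
grip_force: 52.0
```

It's on the plate with about 9 N. I'm sliding it gently towards the stop.

>>> servo_tool(
  fingers=[0.03, 0.03, 0.03, 0.03, 0.03, 0.03],
  linear=[
    [0.001, 0, 0],
    [0.002, 0, 0],
    [0.003, 0, 0],
    [0.004, 0, 0],
    [0.005, 0, 0],
    [0.005, 0, 0],
  ],
  rotation=[
    [0, 0, 0],
    [0, 0, 0],
    [0, 0, 0],
    [0, 0, 0],
    [0, 0, 0],
    [0, 0, 0],
  ],
)

```text
time: 7.45
tool_pos: [602.7, 46.2, 49.5]
tcp_rot: [179.8, 0.1, 88.1]
ft_force: [-0.3, -6.1, 6.2]
finger_gap: 34.9
grip_force: 52.0
```

The end is touching the stop (6 N). I'm releasing and raising.

>>> servo_tool(
  fingers=[0.05, 0.05, 0.05, 0.05, 0.05, 0.05, 0.05, 0.05, 0.05, 0.05],
  linear=[
    [0.004, 0, 0],
    [0.004, 0, 0],
    [0.004, 0, 0],
    [0.004, 0, -0.002],
    [0.004, 0, -0.01],
    [0.004, 0, -0.025],
    [0.004, 0, -0.045],
    [0.004, 0, -0.065],
    [0.004, 0, -0.08],
    [0.004, 0, -0.08],
  ],
  rotation=[
    [0, 0, 0],
    [0, 0, 0],
    [0, 0, 0],
    [0, 0, 0],
    [0, 0, 0],
    [0, 0, 0],
    [0, 0, 0],
    [0, 0, 0],
    [0, 0, 0],
    [0, 0, 0],
  ],
)

```text
time: 8.45
tool_pos: [603.6, 51.4, 131.9]
tcp_rot: [179.6, -0.0, 88.1]
ft_force: [0.2, -0.2, 1.2]
finger_gap: 50.0
grip_force: 0.0
```

>>> servo_tool(
  fingers=[0.05, 0.05, 0.05, 0.05, 0.05, 0.05, 0.05, 0.05, 0.05, 0.05],
  linear=[
    [-0.006, -0.036, 0],
    [-0.006, -0.036, 0],
    [-0.006, -0.036, 0],
    [-0.006, -0.036, 0],
    [-0.006, -0.036, 0],
    [-0.006, -0.036, 0],
    [-0.006, -0.036, 0],
    [-0.006, -0.036, 0],
    [-0.006, -0.036, 0],
    [-0.006, -0.036, 0],
  ],
  rotation=[
    [0, 0, -8.5],
    [0, 0, -17],
    [0, 0, -25.5],
    [0, 0, -34],
    [0, 0, -42.5],
    [0, 0, -51],
    [0, 0, -59.5],
    [0, 0, -68],
    [0, 0, -76.5],
    [0, 0, -85],
  ],
)

```text
time: 9.45
tool_pos: [564.6, 46.6, 126.9]
tcp_rot: [-180.0, -0.1, 173.4]
ft_force: [-0.0, 0.2, -0.5]
finger_gap: 49.7
grip_force: 0.0
```

>>> servo_tool(
  fingers=[0.05, 0.05, 0.05, 0.05],
  linear=[
    [0, 0, 0.03],
    [0, 0, 0.05],
    [0, 0, 0.06],
    [0, 0, 0.06],
  ],
  rotation=[
    [0, 0, -4.8],
    [0, 0, -4.8],
    [0, 0, -4.8],
    [0, 0, -4.8],
  ],
)

```text
time: 9.85
tool_pos: [563.4, 46.6, 65.5]
tcp_rot: [-180.0, -0.2, 177.8]
ft_force: [0.1, -0.5, -0.9]
finger_gap: 49.5
grip_force: 0.0
```

```bash
python3 - <<'E'
from h import *
s=snap('wrist','w4')
q=r.sense();print(q['tool_pos'],q['tcp_rot'],q['ft_force'],q['joint_pos'])
E
```

```text
[564.45442203  46.60050808  67.05058875] [-1.79996899e+02 -1.12411200e-01  1.77852308e+02] [-0.04926543 -0.64507531 -0.47406166] [-4.67161417e-01  1.18543074e+01  1.00386421e+02  2.12845910e-04
  6.78717256e+01 -8.83195527e+01]
```

View pics/w4.png

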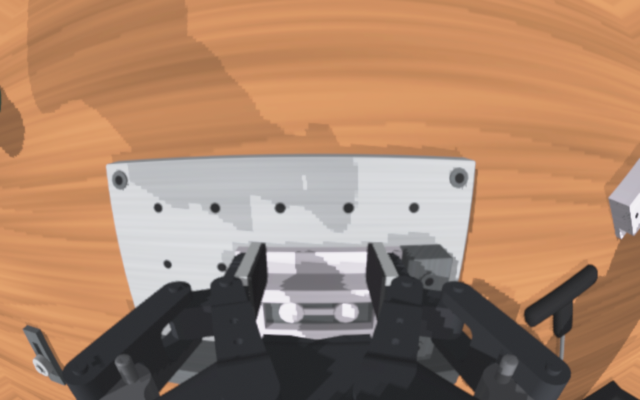

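The insert lies between the pads in the picture, with its step at rows 245–275 and the stop at (430,265) to the right. The fingers are clear of both. I'm descending towards the step.

>>> servo_tool(
  fingers=[0.04, 0.04, 0.04, 0.04, 0.04, 0.04, 0.04, 0.04],
  linear=[
    [-0.005, 0, 0.004],
    [-0.005, 0, 0.008],
    [-0.005, 0, 0.011],
    [-0.005, 0, 0.013],
    [-0.005, 0, 0.015],
    [-0.005, 0, 0.016],
    [-0.005, 0, 0.016],
    [-0.005, 0, 0.016],
  ],
  rotation=[
    [0, 0, 0],
    [0, 0, 0],
    [0, 0, 0],
    [0, 0, 0],
    [0, 0, 0],
    [0, 0, 0],
    [0, 0, 0],
    [0, 0, 0],
  ],
)

```text
time: 10.7
tool_pos: [570.2, 46.4, 51.9]
tcp_rot: [180.0, 0.0, 177.9]
ft_force: [-0.3, -0.2, -0.5]
finger_gap: 40.2
grip_force: 0.0
```

>>> servo_tool(
  fingers=[0.04, 0.04, 0.04, 0.04],
  linear=[
    [0, 0, 0.001],
    [0, 0, 0.002],
    [0, 0, 0.003],
    [0, 0, 0.003],
  ],
  rotation=[
    [0, 0, 0],
    [0, 0, 0],
    [0, 0, 0],
    [0, 0, 0],
  ],
)

```text
time: 11.1
tool_pos: [570.0, 46.4, 48.5]
tcp_rot: [-180.0, -0.0, 177.9]
ft_force: [0.5, 0.0, -0.3]
finger_gap: 39.9
grip_force: 0.0
```

>>> servo_tool(
  fingers=[0.04, 0.04, 0.04, 0.04],
  linear=[
    [0, 0, 0.001],
    [0, 0, 0.002],
    [0, 0, 0.003],
    [0, 0, 0.003],
  ],
  rotation=[
    [0, 0, 0],
    [0, 0, 0],
    [0, 0, 0],
    [0, 0, 0],
  ],
)

```text
time: 11.5
tool_pos: [570.0, 46.4, 45.6]
tcp_rot: [-180.0, -0.0, 177.9]
ft_force: [0.0, 0.3, -0.9]
finger_gap: 40.4
grip_force: 0.0
```

>>> servo_tool(
  fingers=[0.04, 0.04, 0.04, 0.04],
  linear=[
    [0, 0, 0.001],
    [0, 0, 0.002],
    [0, 0, 0.003],
    [0, 0, 0.003],
  ],
  rotation=[
    [0, 0, 0],
    [0, 0, 0],
    [0, 0, 0],
    [0, 0, 0],
  ],
)

```text
time: 11.9
tool_pos: [570.0, 46.4, 42.6]
tcp_rot: [-180.0, -0.0, 177.9]
ft_force: [0.7, 0.2, -0.5]
finger_gap: 40.2
grip_force: 0.0
```

>>> servo_tool(
  fingers=[0.04, 0.04, 0.04],
  linear=[
    [0, 0, 0.001],
    [0, 0, 0.002],
    [0, 0, 0.002],
  ],
  rotation=[
    [0, 0, 0],
    [0, 0, 0],
    [0, 0, 0],
  ],
)

```text
time: 12.2
tool_pos: [570.7, 46.4, 41.5]
tcp_rot: [-180.0, 0.1, 177.9]
ft_force: [-1.7, -0.7, 4.7]
finger_gap: 39.9
grip_force: 2.5
```

Step contact is at TCP z of about 41.8. I'm easing up 1 mm and pushing towards the fence.

>>> servo_tool(
  fingers=[0.04, 0.04, 0.04, 0.04, 0.04, 0.04, 0.04, 0.04, 0.04, 0.04],
  linear=[
    [0, 0, -0.001],
    [-0.002, 0, -0.001],
    [-0.004, 0, -0.001],
    [-0.006, 0, -0.001],
    [-0.009, 0, -0.001],
    [-0.012, 0, -0.001],
    [-0.015, 0, -0.001],
    [-0.018, 0, -0.001],
    [-0.021, 0, -0.001],
    [-0.022, 0, -0.001],
  ],
  rotation=[
    [0, 0, 0],
    [0, 0, 0],
    [0, 0, 0],
    [0, 0, 0],
    [0, 0, 0],
    [0, 0, 0],
    [0, 0, 0],
    [0, 0, 0],
    [0, 0, 0],
    [0, 0, 0],
  ],
)

```text
time: 13.2
tool_pos: [592.6, 45.6, 41.8]
tcp_rot: [-180.0, 0.0, 177.9]
ft_force: [-2.0, 0.3, 0.7]
finger_gap: 40.2
grip_force: 0.4
```

>>> servo_tool(
  fingers=[0.04, 0.04, 0.04, 0.04, 0.04, 0.04],
  linear=[
    [-0.002, 0, 0],
    [-0.004, 0, 0],
    [-0.006, 0, 0],
    [-0.008, 0, 0],
    [-0.009, 0, 0],
    [-0.009, 0, 0],
  ],
  rotation=[
    [0, 0, 0],
    [0, 0, 0],
    [0, 0, 0],
    [0, 0, 0],
    [0, 0, 0],
    [0, 0, 0],
  ],
)

```text
time: 13.8
tool_pos: [601.4, 45.2, 41.9]
tcp_rot: [180.0, 0.0, 177.9]
ft_force: [0.3, 0.1, 0.1]
finger_gap: 40.3
grip_force: 0.0
```

>>> servo_tool(
  fingers=[0.04, 0.04, 0.04],
  linear=[
    [-0.001, 0, 0],
    [-0.002, 0, 0],
    [-0.002, 0, 0],
  ],
  rotation=[
    [0, 0, 0],
    [0, 0, 0],
    [0, 0, 0],
  ],
)

```text
time: 14.1
tool_pos: [602.8, 45.2, 41.6]
tcp_rot: [180.0, -0.1, 177.9]
ft_force: [-2.9, 0.0, 1.1]
finger_gap: 40.0
grip_force: 1.6
```

>>> servo_tool(
  fingers=[0.04, 0.04, 0.04],
  linear=[
    [-0.001, 0, 0],
    [-0.002, 0, 0],
    [-0.002, 0, 0],
  ],
  rotation=[
    [0, 0, 0],
    [0, 0, 0],
    [0, 0, 0],
  ],
)

```text
time: 14.4
tool_pos: [602.9, 45.3, 41.6]
tcp_rot: [-180.0, -0.3, 177.9]
ft_force: [-14.9, -0.4, 10.9]
finger_gap: 39.8
grip_force: 10.3
```

The fence is contacted at 15 N. To make sure of the stop, I'll nudge the insert's other end with closed fingertips, so I'm retreating, raising and going round.

>>> servo_tool(
  fingers=[0.04, 0.04, 0.04, 0.04, 0.0, 0.0, 0.0, 0.0, 0.0, 0.0],
  linear=[
    [0.003, 0, 0],
    [0.007, 0, -0.004],
    [0.007, 0, -0.03],
    [0.007, 0, -0.058],
    [-0.005, -0.03, -0.058],
    [-0.018, -0.06, -0.058],
    [-0.023, -0.074, -0.058],
    [-0.023, -0.074, -0.058],
    [-0.023, -0.074, -0.04],
    [-0.023, -0.074, -0.025],
  ],
  rotation=[
    [0, 0, 0],
    [0, 0, 0],
    [0, 0, 0],
    [0, 0, 0],
    [0, 0, 0],
    [0, 0, 0],
    [0, 0, 0],
    [0, 0, 0],
    [0, 0, 0],
    [0, 0, 0],
  ],
)

```text
time: 15.4
tool_pos: [625.3, -28.9, 66.3]
tcp_rot: [180.0, 0.0, 177.9]
ft_force: [0.2, 0.8, 0.5]
finger_gap: 0.1
grip_force: 0.0
```

>>> servo_tool(
  fingers=[0, 0, 0, 0, 0, 0],
  linear=[
    [0, 0, 0.008],
    [0, 0, 0.013],
    [0, 0.002, 0.013],
    [0, 0.004, 0.013],
    [0, 0.005, 0.013],
    [0, 0.005, 0.013],
  ],
  rotation=[
    [0, 0, 0],
    [0, 0, 0],
    [0, 0, 0],
    [0, 0, 0],
    [0, 0, 0],
    [0, 0, 0],
  ],
)

```text
time: 16.0
tool_pos: [626.1, -24.5, 54.6]
tcp_rot: [-180.0, 0.1, 177.9]
ft_force: [-0.0, 0.2, -1.0]
finger_gap: 0.0
grip_force: 0.0
```

>>> servo_tool(
  fingers=[0, 0, 0, 0, 0, 0],
  linear=[
    [0, 0.001, 0.003],
    [0, 0.002, 0.003],
    [0, 0.003, 0.003],
    [0, 0.004, 0.003],
    [0, 0.005, 0.003],
    [0, 0.005, 0.003],
  ],
  rotation=[
    [0, 0, 0],
    [0, 0, 0],
    [0, 0, 0],
    [0, 0, 0],
    [0, 0, 0],
    [0, 0, 0],
  ],
)

```text
time: 16.6
tool_pos: [625.8, -19.5, 50.8]
tcp_rot: [180.0, 0.0, 177.9]
ft_force: [0.0, 0.8, -0.3]
finger_gap: 0.4
grip_force: 0.0
```

>>> servo_tool(
  fingers=[0, 0, 0, 0, 0],
  linear=[
    [0, 0.001, 0],
    [0, 0.002, 0],
    [0, 0.003, 0],
    [0, 0.004, 0],
    [0, 0.004, 0],
  ],
  rotation=[
    [0, 0, 0],
    [0, 0, 0],
    [0, 0, 0],
    [0, 0, 0],
    [0, 0, 0],
  ],
)

```text
time: 17.1
tool_pos: [625.9, -17.5, 50.8]
tcp_rot: [-179.8, -0.0, 177.8]
ft_force: [-0.1, -9.0, 0.4]
finger_gap: -0.1
grip_force: 4.3
```

The end is solidly against the stop (9 N). I'm going back to the step.

>>> servo_tool(
  fingers=[0, 0, 0, 0.04, 0.04, 0.04, 0.04, 0.04, 0.04, 0.04],
  linear=[
    [0, -0.004, 0],
    [0, -0.007, -0.005],
    [0, -0.007, -0.05],
    [0.015, 0.015, -0.05],
    [0.03, 0.045, -0.05],
    [0.034, 0.06, -0.05],
    [0.034, 0.06, -0.05],
    [0.034, 0.06, -0.03],
    [0.034, 0.06, -0.01],
    [0.034, 0.06, 0],
  ],
  rotation=[
    [0, 0, 0],
    [0, 0, 0],
    [0, 0, 0],
    [0, 0, 0],
    [0, 0, 0],
    [0, 0, 0],
    [0, 0, 0],
    [0, 0, 0],
    [0, 0, 0],
    [0, 0, 0],
  ],
)

```text
time: 18.1
tool_pos: [593.4, 44.8, 48.9]
tcp_rot: [-180.0, -0.1, 177.9]
ft_force: [0.6, -0.3, -0.3]
finger_gap: 40.2
grip_force: 0.0
```

>>> servo_tool(
  fingers=[0.04, 0.04, 0.04, 0.04, 0.04, 0.04],
  linear=[
    [0, 0, 0.004],
    [0, 0, 0.006],
    [-0.003, 0, 0.008],
    [-0.006, 0, 0.008],
    [-0.008, 0, 0.008],
    [-0.008, 0, 0.008],
  ],
  rotation=[
    [0, 0, 0],
    [0, 0, 0],
    [0, 0, 0],
    [0, 0, 0],
    [0, 0, 0],
    [0, 0, 0],
  ],
)

```text
time: 18.7
tool_pos: [602.7, 45.2, 43.3]
tcp_rot: [180.0, 0.0, 177.9]
ft_force: [0.3, 0.7, -0.7]
finger_gap: 40.1
grip_force: 0.0
```

>>> servo_tool(
  fingers=[0.04, 0.04, 0.04, 0.04, 0.04],
  linear=[
    [0, 0, 0.001],
    [-0.0005, 0.0003, 0.002],
    [-0.001, 0.0003, 0.003],
    [-0.002, 0.0003, 0.0035],
    [-0.002, 0.0003, 0.0035],
  ],
  rotation=[
    [0, 0, 0],
    [0, 0, 0],
    [0, 0, 0],
    [0, 0, 0],
    [0, 0, 0],
  ],
)

```text
time: 19.2
tool_pos: [602.9, 45.4, 41.4]
tcp_rot: [-180.0, -0.2, 177.9]
ft_force: [-19.9, -0.9, 25.9]
finger_gap: 40.3
grip_force: 18.5
```

>>> servo_tool(
  fingers=[0.04, 0.04, 0.04, 0.04, 0.04],
  linear=[
    [0.0003, 0, -0.0004],
    [0.0006, 0, -0.0008],
    [0.0006, 0, -0.0008],
    [0.0006, 0, -0.0008],
    [0.0006, 0, -0.0008],
  ],
  rotation=[
    [0, 0, 0],
    [0, 0, 0],
    [0, 0, 0],
    [0, 0, 0],
    [0, 0, 0],
  ],
)

```text
time: 19.7
tool_pos: [602.8, 45.4, 41.5]
tcp_rot: [-180.0, -0.1, 177.9]
ft_force: [-12.4, -1.1, 16.9]
finger_gap: 40.2
grip_force: 12.7
```

```bash
python3 - <<'E'
from h import *
s=snap('wrist','w5')
o=ortho(s,560,660,0,150,30,3); o2=ortho(s,560,660,0,150,44,3)
w=s['frame'][200:400,160:480,::-1]
cv2.imwrite('pics/f.png',np.vstack([np.hstack([cv2.resize(w,(790,494))])]))
print(r.sense()['ft_force'],r.sense()['tool_pos'])
E
```

```text
[-12.32948929  -0.86985059  16.91769115] [602.82231453  45.40694996  41.48789991]
```

View pics/f.png

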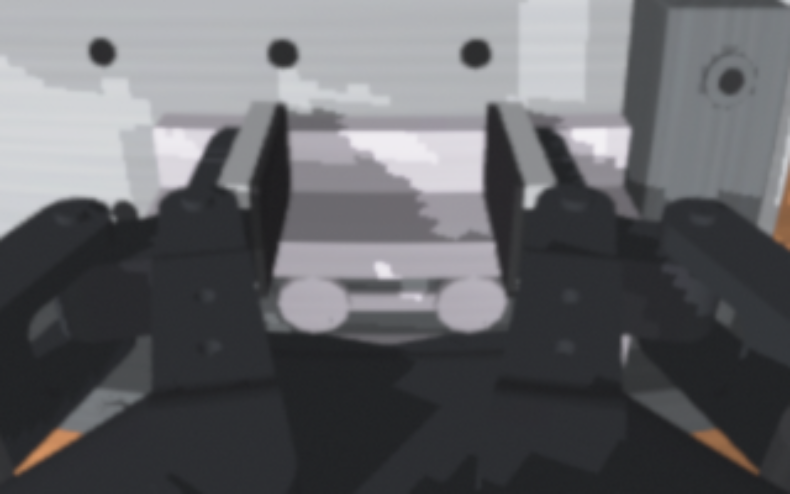

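The insert's end meets the foot of the stop at (628,125), it lies square, and the push is steady at 12 N back and 17 N down. I'm handing it in.

```bash
python3 -c "
from bench import r
print(r.hand_in(), r.sense()['ft_force'])"
```

```text
the job is handed in; nothing more can be done
the job is handed in; nothing more can be done
```

The insert is on the plate against the fence with its end at the stop, held by a steady push of about 12 N back and 17 N down (somewhat over a kilogram each way); I handed the job in at about 20 s, and no verdict came back.

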